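# Knock the jammed tablets out of a bottle

### The job

One of the three square bottles lying on the bench has no cap and two tablets jammed in its neck. Pick it up, tip its mouth well down over the steel knock bin and tap its rim on the bin's cross bar until both tablets drop into the bin, then lay the empty bottle flat on the bench again.

Things in the scene. Friction and masses are not known exactly. Their poses are not given: they have to be found in the camera images.
- bottle: Open clear square bottle lying on its side, mouth roughly to the robot, 100 g; body 60 x 54 x 54 mm, then a square neck, rim 46 x 46, sprung (1 to 3 N) sliding up to 12 mm into the body. Origin under the body's centre; x runs from mouth to base, z up. Body x = -30 to 30 mm, mouth x = -58, axis z = 27, rim z = 4 to 50. Two capped ones, same body, lie 110+ mm apart beside it.
- tablet_a: Brown pressed tablet 22 x 11 x 22 mm (x, y, z), 12 g, origin under its centre, beside tablet_b in the bottle's neck, 4 mm behind the mouth. The two are wedged: tipping does not free them, but each quick tap of the rim's lower edge on the bar (0.1 m/s or more, aimed some 10 mm past contact, mouth down about 40 degrees) shifts them out a millimetre or two; after some 3 mm they slide out.
- tablet_b: The other tablet, same size, beside tablet_a at +y of the bottle.
- bin: Fixed open steel knock bin, 200 x 160 x 60 mm (x, y, z), walls 4 mm, origin at the centre of its underside on the bench. A smooth round steel bar 12 mm thick crosses it along its own y over the middle (x = 0), its top 100 mm above the bench, between two posts at its ends; tablets fall past it into the bin on either side.

How it is judged:
By the outcome, as a careful person would: the job done as asked, in the order asked, and still so for the second after the job is handed in, with the robot touching nothing.
It also fails if it takes over 54 s, if anything falls off the work surface, if the arm or the gripper's body presses on something with over 40 N, if the wrist force passes 120 N, or if a joint passes its speed limit or range.

### The arm

A 7-joint arm with a two-finger parallel gripper is mounted at the origin on the work surface. World frame = base frame: x ahead of the robot, y to its left, z up, the work surface at z = 0. Lengths are in m, angles in degrees, forces in N, time in s.
With the tool pointing down it reaches from about 0.425 to 0.875 m from the base axis. Payload 4.7 kg.
Tool frame: the origin (TCP) lies between the finger pads; the fingertips stand env.tip_reach ahead of it and the grasp point (between the pads) lies 2 mm behind it (env.tip_reach is the distance from the TCP to the fingertips, in m); z points along the fingers, y is the line along which they close (so a half turn about z gives the same grasp; the last joint's range is limited). The gripper opens to 87 mm and grips with 3 to 60 N. Pads are 19 mm wide; open, the fingers measure 117 mm over their backs; the gripper's body (75 mm by 190 mm) begins 51 mm behind the grasp point.
Start: joints at [-64.166, 18.392, -4.016, 83.108, 1.295, 78.541, -3.26], TCP at [0.275, 0.589, 0.24] pointing down, gripper open.
Joint ranges: [-163.93, 163.93], [-17.29, 119.83], [-79.2, 71.16], [3.27, 140.29], [-89.18, 269.18], [5.43, 117.66], [-154.24, 154.24]. Speed limits (degrees/s): [147.25, 147.25, 180, 180, 180, 180, 180].

### API

Orientations are given as [roll, pitch, yaw] about the fixed x, y, z axes, in that order (R = Rz(yaw) Ry(pitch) Rx(roll)).
In Python, from cell import env gives the robot as it stands.
- The arm moves only by the shell command python3 steer.py 'ROWS' [FORCE]. ROWS is rows parted by semicolons, their numbers by spaces, 1 to 8 of them, each of 5 numbers: dx, dy, dz in m, then a turn about the tool's z in degrees, then the finger opening in m; each row is the pose to reach, as a shift and turn from the pose commanded when the command began, along the tool's axes at that moment; what a row does not reach only later rows make up. A row lasts 1/12 s, in which the tool goes at most 0.0417 m and 7.16 degrees, less where a joint would pass 70% of its speed; a pose out of reach is approached as far as the arm can. The fingers move at their own pace and stop on an object; FORCE is the grip in N (left out, the last holds). Time passes only in rows, so rows that do not move let the fingers close. It prints the time, the measured TCP pose, the force, the opening and the grip force at its end.
- env.get_obs(): the state, without advancing time (a new reading comes with each control period).
- env.read_camera(name): name is "side" or "top"; returns a dict with "color" (384x512x3 uint8, blue, green, red), "fx", "fy", "cx", "cy" (pixels), "world_from_camera" (4x4, takes a point from camera to world coordinates). Camera axes: x right, y down, z forward; pixel columns grow to the right and rows downward; lengths in m; the calibration is good to about 2 mm. A picture is of the moment at which its call begins. There is no depth.
- env.sign_off(): hands the job in; it is judged then, once.
The state is a dict: "time_s": time; "qpos": joint angles; "joint_velocities": joint speeds; "effort": joint torques, N m; "tool_pos": TCP position; "tool_rot": TCP orientation; "force": force on the tool from outside, world axes, zero at the start; "wrist_torque": the same for the moment, N m; "grip_width": finger opening in m; "grasp_force": force on a finger pad.
Only numpy, scipy, OpenCV 4.12 (cv2) and the standard library are available. Lean on these libraries where they do the work, as an engineer would, in place of code of your own. Each camera call takes 0.05 s, during which the arm holds its last target. There are 200 camera calls.

## Working session

There is one attempt and no reset: what is moved stays moved. The work goes in short steps, Python scripts to look and compute and a shell command to move; the robot and the scene stay as the last step left them, time stands still between calls to the robot, and variables do not carry over. Pictures are saved under pics/ and viewed, at most 10 in all, crops included, and the job is handed in when it is done.

```bash
ls; mkdir -p pics; python3 - <<'E'
from cell import env
import cv2,numpy as np
for n in("top","side"):
    c=env.read_camera(n);cv2.imwrite(f"pics/{n}0.png",c["color"]);np.save(f"{n}.npy",{k:c[k] for k in c if k!="color"})
    print(n,c["fx"],c["fy"],c["cx"],c["cy"],c["world_from_camera"])
o=env.get_obs();print(o["tool_pos"],o["tool_rot"],env.tip_reach,o["time_s"])
E
```

```text
cell.py
pics
steer.py
top 401.1304966398607 401.1304966398607 250.81109967310795 187.06711776176851 [[ 0.17884693 -0.96163074  0.20803867  0.33338451]
 [-0.98386659 -0.17576983  0.03333924 -0.05595843]
 [ 0.00450688 -0.21064491 -0.97755225  1.04817696]
 [ 0.          0.          0.          1.        ]]
side 380.1830363769945 380.1830363769945 260.35494746387394 187.91094253533987 [[ 0.72642056 -0.33234833  0.60154614 -0.02029048]
 [-0.68724595 -0.34812514  0.637575   -0.60470018]
 [-0.00248365 -0.87655774 -0.4812903   0.49912726]
 [ 0.          0.          0.          1.        ]]
[0.27481173 0.58853303 0.23856841] [-1.79901345e+02  4.54627821e-03  1.54976575e+02] 0.017 0.1
```
View pics/top0.png

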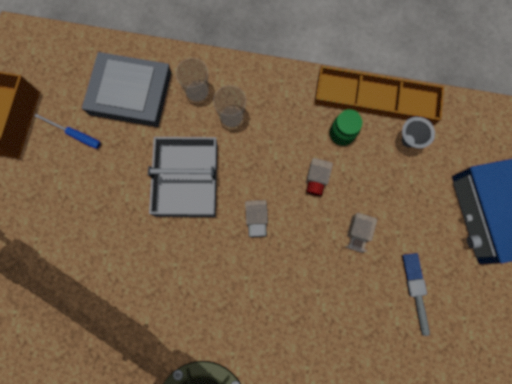

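View pics/side0.png

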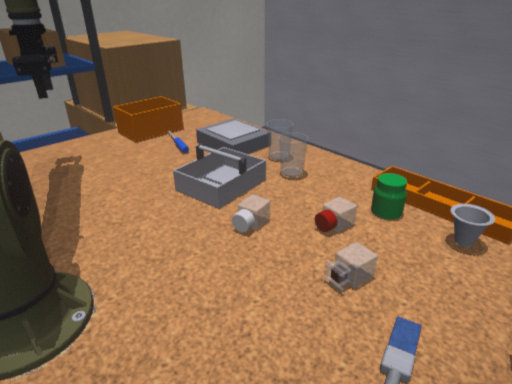

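The open bottle is the right-hand one: top (361,232), side (352,267). Its neck is clear with something dark inside. The others have white and red caps. The bin is at top (184,177), side (221,177). I'll enlarge both.

```bash
python3 - <<'E'
import cv2,numpy as np
t=cv2.imread("pics/top0.png");s=cv2.imread("pics/side0.png")
def z(i,x,y,w,h,k):return cv2.resize(i[y:y+h,x:x+w],None,fx=k,fy=k,interpolation=cv2.INTER_CUBIC)
a=np.hstack([z(t,335,205,50,50,6),z(s,320,240,65,50,6)])   # 300 + 390
b=np.hstack([z(t,140,127,100,100,3),z(s,165,137,130,100,3)])
cv2.imwrite("pics/crop0.png",np.vstack([a,b]))
E
```

View pics/crop0.png

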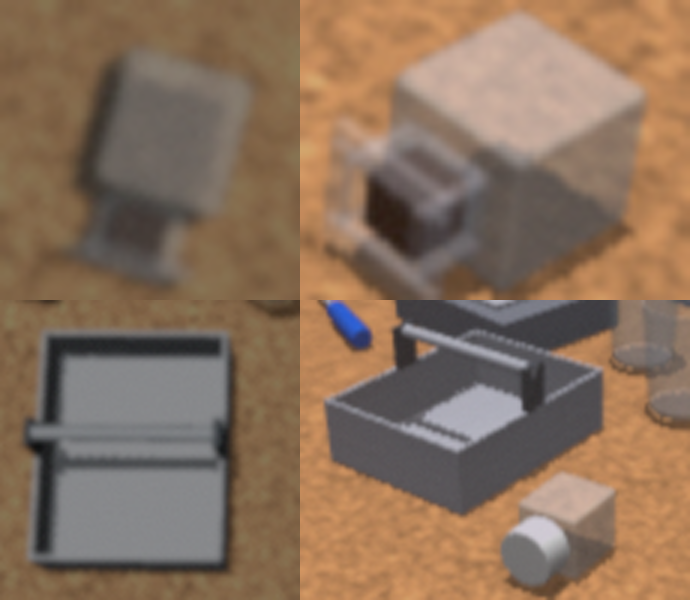

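```bash
cat > h.py <<'E'
import numpy as np,cv2
C={n:np.load(f"{n}.npy",allow_pickle=True).item() for n in("top","side")}
def ray(n,p):
    c=C[n];T=c["world_from_camera"]
    d=T[:3,:3]@[(p[0]-c["cx"])/c["fx"],(p[1]-c["cy"])/c["fy"],1];return T[:3,3],d/np.linalg.norm(d)
def onz(n,p,z):
    o,d=ray(n,p);return o+d*(z-o[2])/d[2]
def tri(a,b):
    A=[];y=[]
    for n,p in(("top",a),("side",b)):
        o,d=ray(n,p);P=np.eye(3)-np.outer(d,d);A.append(P);y.append(P@o)
    return np.linalg.lstsq(np.vstack(A),np.hstack(y),rcond=None)[0]
def proj(n,X):
    c=C[n];T=np.linalg.inv(c["world_from_camera"]);p=(T[:3,:3]@np.atleast_2d(X).T).T+T[:3,3]
    return np.c_[c["fx"]*p[:,0]/p[:,2]+c["cx"],c["fy"]*p[:,1]/p[:,2]+c["cy"]]
E
python3 - <<'E'
from h import *
np.set_printoptions(precision=4,suppress=True)
B=dict(baseL=((356.7,213.3),(356.7,242)),baseR=((376.7,218),(377.5,256.7)),mouR=((371.3,240.8),(357.5,267.5)),mouL=((350.8,237.5),(335.8,252.5)))
N=dict(farR=((216.7,138),(266,161)),nearR=((215.7,215.3),(219,187.7)),nearL=((150.7,214.3),(174.3,171)),barL=((150,171),(199.3,146.3)),barR=((214,170.3),(243.3,158.7)))
for D,z in((B,.054),(N,.06)):
    for k,(a,b) in D.items(): print(k,tri(a,b),onz("top",a,z),onz("side",b,z))
E
```

```text
baseL [ 0.5281 -0.2967  0.0481] [ 0.5265 -0.2948  0.054 ] [ 0.5215 -0.301   0.054 ]
baseR [ 0.5249 -0.3475  0.0437] [ 0.5237 -0.3455  0.054 ] [ 0.5114 -0.3526  0.054 ]
mouR [ 0.466  -0.3407  0.0479] [ 0.465  -0.3388  0.054 ] [ 0.4597 -0.3444  0.054 ]
mouL [ 0.4659 -0.2902  0.0521] [ 0.464  -0.2879  0.054 ] [ 0.4661 -0.2927  0.054 ]
farR [0.6574 0.0893 0.0527] [0.6556 0.0878 0.06  ] [0.6457 0.0782 0.06  ]
nearR [0.4587 0.0502 0.0578] [0.4575 0.0506 0.06  ] [0.4574 0.0464 0.06  ]
nearL [0.4331 0.2102 0.0545] [0.431  0.2097 0.06  ] [0.4289 0.1991 0.06  ]
barL [0.532  0.2278 0.0914] [0.5387 0.237  0.06  ] [0.5743 0.292  0.06  ]
barR [0.5606 0.0733 0.0953] [0.5698 0.0776 0.06  ] [0.6105 0.1329 0.06  ]
```

```bash
python3 - <<'E'
from h import *
from scipy.optimize import least_squares
np.set_printoptions(precision=4,suppress=True)
def W(q,P):
    c,s=np.cos(q[2]),np.sin(q[2]);P=np.array(P)
    return np.c_[q[0]+c*P[:,0]-s*P[:,1],q[1]+s*P[:,0]+c*P[:,1],P[:,2]]
def fit(L,T,S,q0):
    r=least_squares(lambda q:np.r_[(proj("top",W(q,L))-T).ravel(),(proj("side",W(q,L))-S).ravel()],q0)
    print(r.x[:2],np.degrees(r.x[2]),"rms px",np.sqrt(np.mean(r.fun**2)),r.fun.round(1));return r.x
b=fit([(.03,.027,.054),(.03,-.027,.054),(-.03,-.027,.054),(-.03,.027,.054)],[(356.7,213.3),(376.7,218),(371.3,240.8),(350.8,237.5)],[(356.7,242),(377.5,256.7),(357.5,267.5),(335.8,252.5)],[.49,-.32,0])
n=fit([(.1,-.08,.06),(-.1,-.08,.06),(-.1,.08,.06)],[(216.7,138),(215.7,215.3),(150.7,214.3)],[(266,161),(219,187.7),(174.3,171)],[.55,.14,.1])
np.save("poses.npy",[b,n])
t=[cv2.resize(cv2.imread(f"pics/{k}0.png"),None,fx=2,fy=2,interpolation=cv2.INTER_CUBIC) for k in("top","side")]
def box(x0,x1,y,z0,z1):return [[(x0,-y,z1),(x1,-y,z1),(x1,y,z1),(x0,y,z1)],[(x0,-y,z0),(x1,-y,z0),(x1,y,z0),(x0,y,z0)]]
for im,k in zip(t,("top","side")):
    for q,lp in((b,box(-.03,.03,.027,0,.054)+box(-.058,-.054,.023,.004,.05)),(n,box(-.1,.1,.08,0,.06)+[[(0,-.08,.1),(0,.08,.1)]])):
        for P in lp: cv2.polylines(im,[(proj(k,W(q,P))*2+1).astype(np.int32)],True,(0,255,0),1)
cv2.imwrite("pics/ov.png",np.hstack([t[0][240:540,280:800][:, :520],np.zeros((300,1,3),np.uint8)])) if 0 else None
a=t[0][240:540,280:780]; s=t[1][260:600,330:780]
im=np.zeros((640,500,3),np.uint8);im[:300]=a;im[300:640,:450]=s;cv2.imwrite("pics/ov.png",cv2.resize(im[:600],None,fx=1,fy=1))
E
```

```text
[ 0.4933 -0.3197] -6.082057188409202 rms px 1.393017490980189 [ 0.4  0.3  1.5  1.7  1.6  2.1  0.8 -0.8 -0.9 -2.1  1.2 -2.9 -0.2 -0.5
 -1.3 -0.8]
[0.5428 0.1467] 10.230097381732833 rms px 0.8861527464484172 [ 0.8  0.2  0.3 -0.4  0.7  0.5  0.6 -1.8 -0.6 -0.7 -1.3 -1.2]
```

View pics/ov.png

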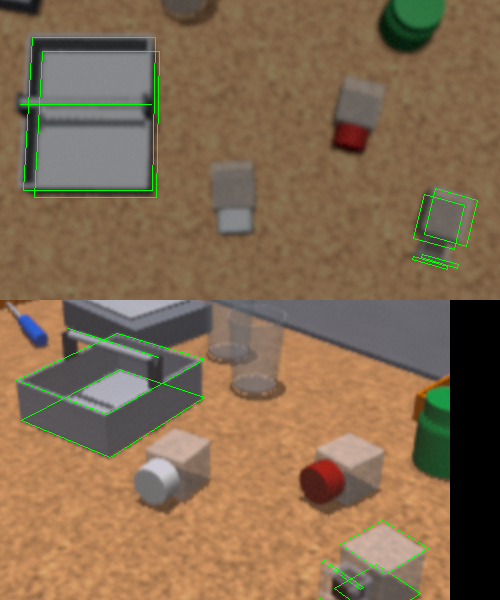

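The overlay fits. The bin is at (0.543, 0.147) with yaw 10.2°, and the bottle at (0.493, -0.320) with yaw -6.1°. The tool can't tilt, so the bottle has to swivel in the grip: I'll grip it lightly near the base and lift, so the mouth droops.

```bash
cat > go.py <<'E'
import sys,numpy as np
from scipy.spatial.transform import Rotation as R
from cell import env
o=env.get_obs();p=np.array(o["tool_pos"]);r=R.from_euler("xyz",o["tool_rot"],degrees=True)
v=[float(a) for a in sys.argv[1:]]
for i in range(0,len(v),4):
    d=r.inv().apply(np.array(v[i:i+3])-p);t=-((v[i+3]-o["tool_rot"][2]+180)%360-180)
    print(d.round(4),"turn",round(t,1),"rows",max(np.linalg.norm(d)/.0417,abs(t)/7.16).round(1))
E
python3 go.py .45 .25 .24 165  .5092 -.3214 .2 173.9
```

```text
[-0.3019 -0.2327 -0.001 ] turn -10.0 rows 9.1
[-0.5973 -0.7253  0.0399] turn -18.9 rows 22.6
```

```bash
python3 steer.py '-0.302 -0.233 0 -10 0.087;-0.302 -0.233 0 -10 0.087;-0.302 -0.233 0 -10 0.087;-0.302 -0.233 0 -10 0.087;-0.302 -0.233 0 -10 0.087;-0.302 -0.233 0 -10 0.087;-0.302 -0.233 0 -10 0.087;-0.302 -0.233 0 -10 0.087'; python3 go.py .5092 -.3214 .2 173.9
```

```text
time_s: 0.77
tool_pos: [0.4284, 0.2907, 0.2393]
tool_rot: [-180.0, -0.0, 165.0]
force: [0.0, 0.1, 0.4]
grip_width: 0.087
grasp_force: 0.0
[-0.2367 -0.5702  0.0393] turn -8.9 rows 14.8
```

```bash
python3 steer.py '-0.237 -0.57 0.04 -8.9 0.087;-0.237 -0.57 0.04 -8.9 0.087;-0.237 -0.57 0.04 -8.9 0.087;-0.237 -0.57 0.04 -8.9 0.087;-0.237 -0.57 0.04 -8.9 0.087;-0.237 -0.57 0.04 -8.9 0.087;-0.237 -0.57 0.04 -8.9 0.087;-0.237 -0.57 0.04 -8.9 0.087'; python3 go.py .5092 -.3214 .11 173.9
```

```text
time_s: 1.43
tool_pos: [0.471, -0.0367, 0.2179]
tool_rot: [180.0, 0.0, 173.9]
force: [1.0, 0.3, -0.2]
grip_width: 0.0868
grasp_force: 0.0
[-0.0683 -0.2791  0.1078] turn -0.0 rows 7.4
```

```bash
python3 steer.py '-0.068 -0.279 0.108 0 0.087;-0.068 -0.279 0.108 0 0.087;-0.068 -0.279 0.108 0 0.087;-0.068 -0.279 0.108 0 0.087;-0.068 -0.279 0.108 0 0.087;-0.068 -0.279 0.108 0 0.087;-0.068 -0.279 0.108 0 0.087;-0.068 -0.279 0.108 0 0.087'; python3 go.py .5092 -.3214 .025 173.9
python3 - <<'E'
from cell import env
import cv2,numpy as np
z=lambda i,x,y:cv2.resize(i[y:y+130,x:x+130],None,fx=3,fy=3,interpolation=cv2.INTER_CUBIC)
cv2.imwrite("pics/a1.png",np.hstack([z(env.read_camera("top")["color"],300,170),z(env.read_camera("side")["color"],290,190)]))
E
```

```text
time_s: 2.1
tool_pos: [0.5068, -0.3252, 0.1078]
tool_rot: [-179.8, -0.2, 173.6]
force: [-0.5, -0.2, 0.5]
grip_width: 0.0869
grasp_force: 0.0
[-0.0022  0.0043  0.0828] turn -0.3 rows 2.0
```

View pics/a1.png

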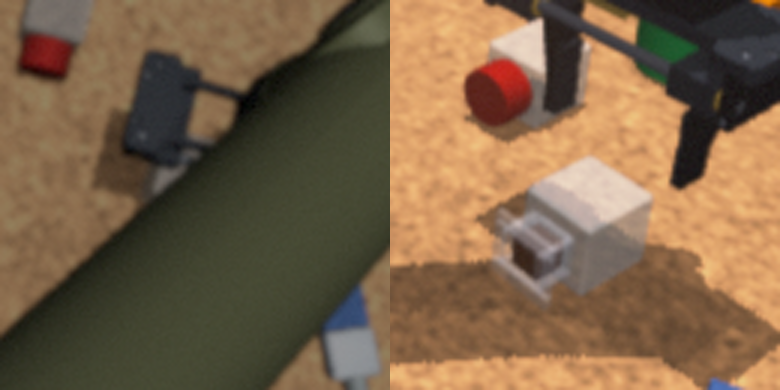

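The picture shows the fingers straddling the base half of the open bottle (side crop about 565,110 and 690,180, with the bottle at 585,225). The red-capped one is clear. I'll descend and close lightly.

```bash
python3 steer.py '0 0.001 0.04 0 0.087;0 0.001 0.07 0 0.087;0 0.001 0.083 0 0.087;0 0.001 0.083 0 0.087;0 0.001 0.083 0 0.04;0 0.001 0.083 0 0.04;0 0.001 0.083 0 0.04;0 0.001 0.083 0 0.04' 3; python3 steer.py '0 0 0 0 0.04;0 0 0 0 0.04;0 0 0 0 0.04;0 0 0 0 0.04' 3
```

```text
time_s: 2.87
tool_pos: [0.5107, -0.3188, 0.029]
tool_rot: [-180.0, 0.2, 173.9]
force: [0.3, 1.2, 0.7]
grip_width: 0.0681
grasp_force: 0.0
time_s: 3.2
tool_pos: [0.5099, -0.3185, 0.0279]
tool_rot: [180.0, 0.1, 173.9]
force: [0.3, 1.3, 3.3]
grip_width: 0.0543
grasp_force: 3.0
```

```bash
python3 steer.py '0.002 0 -0.004 0 0.04;0.005 0 -0.009 0 0.04;0.008 0 -0.015 0 0.04;0.012 0 -0.02 0 0.04;0.017 0 -0.025 0 0.04;0.021 0 -0.03 0 0.04;0.026 0 -0.034 0 0.04;0.032 0 -0.038 0 0.04' 3; python3 steer.py '0 0 0 0 0.04;0 0 0 0 0.04;0 0 0 0 0.04' 3
python3 - <<'E'
from cell import env
import cv2,numpy as np
i=env.read_camera("side")["color"]
cv2.imwrite("pics/a2.png",cv2.resize(i[200:320,270:430],None,fx=4,fy=4,interpolation=cv2.INTER_CUBIC))
E
```

```text
time_s: 3.87
tool_pos: [0.4773, -0.3149, 0.0657]
tool_rot: [180.0, 0.0, 173.9]
force: [0.4, 0.1, -2.0]
grip_width: 0.0544
grasp_force: 3.0
time_s: 4.12
tool_pos: [0.4778, -0.3147, 0.0651]
tool_rot: [180.0, 0.0, 173.9]
force: [0.8, -0.7, -2.0]
grip_width: 0.0539
grasp_force: 3.0
```

View pics/a2.png

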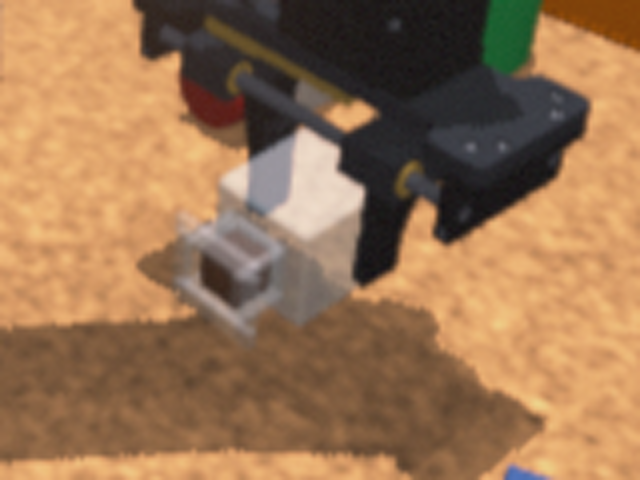

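The bottle came up level: mouth at (230,270), body at (290,220) in the crop. Pad friction holds it. I'll set it down, regrip just mouthward of the middle, and lower the overhanging base onto the bar so the bar turns the mouth down.

```bash
python3 steer.py '0 0 0.02 0 0.04;0 0 0.037 0 0.04;0 0 0.037 0 0.04;0 0 0.037 0 0.08;0 0 0.037 0 0.08;0 0 0.037 0 0.08;0.012 0 0.037 0 0.08;0.026 0 0.037 0 0.08' 3; python3 steer.py '0 0 0 0 0.08;0 0 0 0 0.04;0 0 0 0 0.04;0 0 0 0 0.04;0 0 0 0 0.04;0 0 0 0 0.04;0 0 0 0 0.04;0 0 0 0 0.04' 20
python3 go.py .49 -.29 .2 173.9
```

```text
time_s: 4.83
tool_pos: [0.453, -0.3125, 0.0292]
tool_rot: [-179.9, 0.1, 174.0]
force: [-0.3, -1.1, -0.8]
grip_width: 0.0767
grasp_force: 0.0
time_s: 5.5
tool_pos: [0.4523, -0.3121, 0.0282]
tool_rot: [180.0, 0.0, 173.9]
force: [1.7, 0.1, 0.5]
grip_width: 0.0538
grasp_force: 20.0
[-0.0352  0.026  -0.1717] turn -0.0 rows 4.3
```

```bash
python3 steer.py '0 0 -0.04 0 0.04;0 0 -0.08 0 0.04;-0.01 0.02 -0.12 0 0.04;-0.02 0.04 -0.16 0 0.04;-0.03 0.08 -0.18 -4 0.04;-0.03 0.12 -0.18 -8 0.04;-0.03 0.16 -0.18 -12 0.04;-0.03 0.2 -0.18 -16 0.04' 20; python3 go.py .5084 .1405 .2 190.2 .5084 .1405 .148 190.2
```

```text
time_s: 6.17
tool_pos: [0.5027, -0.1195, 0.2089]
tool_rot: [-180.0, 0.1, -170.0]
force: [1.1, 0.9, -2.1]
grip_width: 0.0539
grasp_force: 20.0
[-0.0509  0.255   0.0089] turn -0.2 rows 6.2
[-0.0508  0.2551  0.0609] turn -0.2 rows 6.4
```

```bash
python3 steer.py '-0.008 0.04 0 0 0.04;-0.016 0.08 0 0 0.04;-0.024 0.12 0 0 0.04;-0.032 0.16 0 0 0.04;-0.04 0.2 0.01 0 0.04;-0.048 0.235 0.03 0 0.04;-0.048 0.235 0.05 0 0.04;-0.048 0.235 0.061 0 0.04' 20; python3 steer.py '0 0 0 0 0.04;0 0 0 0 0.04;0 0 0 0 0.04' 3;python3 go.py .5084 .1405 .148 190.2
python3 - <<'E'
from cell import env
import cv2,numpy as np
i=env.read_camera("side")["color"]
cv2.imwrite("pics/a3.png",cv2.resize(i[60:230,130:320],None,fx=3,fy=3,interpolation=cv2.INTER_CUBIC))
E
```

```text
time_s: 6.83
tool_pos: [0.5076, 0.1213, 0.1445]
tool_rot: [-180.0, -0.2, -169.8]
force: [-0.4, -1.1, -1.7]
grip_width: 0.0539
grasp_force: 20.0
time_s: 7.08
tool_pos: [0.5103, 0.1173, 0.1482]
tool_rot: [-180.0, 0.1, -170.3]
force: [0.4, 0.4, -0.6]
grip_width: 0.0539
grasp_force: 3.0
[-0.002   0.0232  0.0002] turn -0.5 rows 0.6
```

View pics/a3.png

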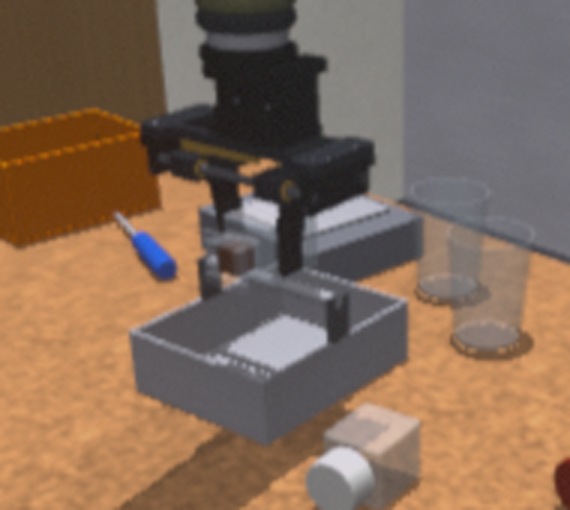

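The bottle is held level just above the bar, with its mouth toward the robot at crop (237,255). I'll centre it and push the base down onto the bar with a light grip.

```bash
python3 steer.py '-0.002 0.023 0.01 -0.4 0.04;-0.002 0.023 0.02 -0.4 0.04;0.003 0.023 0.027 -0.4 0.04;0.005 0.023 0.03 -0.4 0.04;0.007 0.023 0.034 -0.4 0.04;0.009 0.023 0.041 -0.4 0.04;0.01 0.023 0.049 -0.4 0.04;0.01 0.023 0.051 -0.4 0.04' 3; python3 steer.py '0 0 0 0 0.04;0 0 0 0 0.04;0 0 0 0 0.04' 30
python3 - <<'E'
from cell import env
import cv2,numpy as np
i=env.read_camera("side")["color"]
cv2.imwrite("pics/a4.png",cv2.resize(i[90:210,150:290],None,fx=4,fy=4,interpolation=cv2.INTER_CUBIC))
E
```

```text
time_s: 7.8
tool_pos: [0.4946, 0.1389, 0.0948]
tool_rot: [-180.0, -0.1, -169.8]
force: [-1.8, 0.1, -0.1]
grip_width: 0.054
grasp_force: 3.0
time_s: 8.05
tool_pos: [0.496, 0.1397, 0.0963]
tool_rot: [180.0, 0.0, -169.7]
force: [0.4, -0.7, -2.2]
grip_width: 0.0538
grasp_force: 30.0
```

View pics/a4.png

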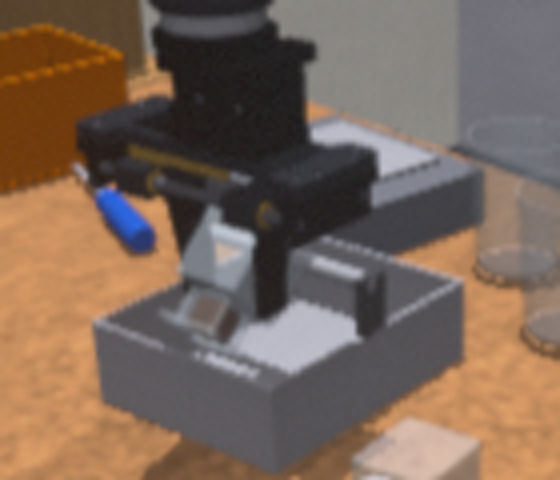

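The bottle is tipped about 44° with its mouth low in the bin at crop (205,315). Next I clamp harder, rise over the bar, and set up for the taps.

```bash
python3 steer.py '0 0 -0.03 0 0.04;0 0 -0.06 0 0.04;0 0 -0.08 0 0.04;-0.03 0 -0.08 0 0.04;-0.06 0 -0.08 0 0.04;-0.079 0 -0.075 0 0.04;-0.079 0 -0.06 0 0.04;-0.079 0 -0.058 0 0.04' 45; python3 steer.py '0 0 0 0 0.04;0 0 0 0 0.04;0 0 0 0 0.04'
python3 - <<'E'
from cell import env
import cv2,numpy as np
i=env.read_camera("side")["color"];t=env.read_camera("top")["color"]
z=lambda i,x,y:cv2.resize(i[y:y+140,x:x+130],None,fx=3,fy=3,interpolation=cv2.INTER_CUBIC)
cv2.imwrite("pics/a5.png",np.hstack([z(i,160,60),z(t,120,100)]))
o=env.get_obs();p=np.array(o["tool_pos"]);r=p[:2]-[.5428,.1467];print(r@[.984,.1776],r@[-.1776,.984],p[2]+.002)
E
```

```text
time_s: 8.77
tool_pos: [0.5731, 0.1535, 0.1519]
tool_rot: [-179.9, -0.2, -169.7]
force: [-1.6, 0.0, -2.9]
grip_width: 0.0539
grasp_force: 45.0
time_s: 9.02
tool_pos: [0.5733, 0.1538, 0.155]
tool_rot: [180.0, 0.1, -169.7]
force: [0.4, -0.3, -0.9]
grip_width: 0.0537
grasp_force: 45.0
0.03145860066568628 0.0016741122943380593 0.15713892172426122
```

View pics/a5.png

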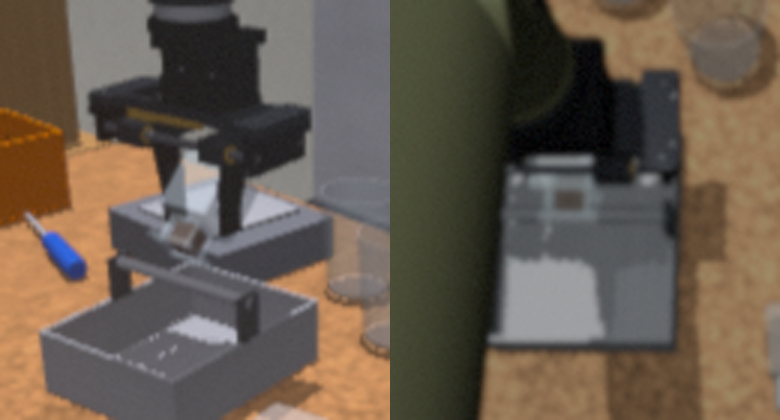

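The side crop shows the rim with the brown tablets at (183,235), just above the bar (180,275). The top crop shows it in line with the bar. Now I tap along the bottle's axis.

```bash
python3 steer.py '0.015 0 0.017 0 0.04;0.015 0 0.017 0 0.04'; python3 steer.py '-0.015 0 -0.017 0 0.04;-0.015 0 -0.017 0 0.04;0 0 0 0 0.04;0 0 0 0 0.04;-0.015 0 -0.017 0 0.04;-0.015 0 -0.017 0 0.04'
python3 - <<'E'
from cell import env
import cv2,numpy as np
i=env.read_camera("side")["color"]
cv2.imwrite("pics/a6.png",cv2.resize(i[90:200,160:290],None,fx=5,fy=5,interpolation=cv2.INTER_CUBIC))
E
```

```text
time_s: 9.28
tool_pos: [0.5592, 0.1512, 0.1376]
tool_rot: [180.0, 0.2, -169.7]
force: [3.8, 0.6, 1.5]
grip_width: 0.0536
grasp_force: 45.0
time_s: 9.78
tool_pos: [0.5759, 0.1544, 0.1569]
tool_rot: [180.0, 0.3, -169.7]
force: [1.4, 0.2, -0.2]
grip_width: 0.0538
grasp_force: 45.0
```

View pics/a6.png

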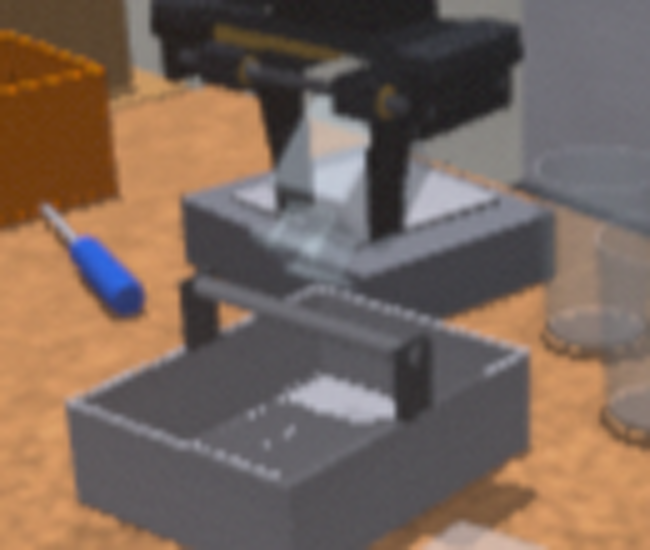

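The neck is now clear at crop (305,245): both tablets came out. For the last pictures I'll check the bin by code, since I've used all my views. Moving back to the bottle's old place.

```bash
python3 steer.py '0 0 -0.04 0 0.04;0.02 -0.03 -0.06 0 0.04;0.04 -0.07 -0.06 2 0.04;0.05 -0.11 -0.06 4 0.04;0.06 -0.15 -0.06 6 0.04;0.07 -0.19 -0.06 8 0.04;0.08 -0.23 -0.06 12 0.04;0.08 -0.27 -0.06 16 0.04'; python3 go.py .452 -.312 .2 173.9
python3 - <<'E'
from h import *
from cell import env
from scipy import ndimage
for n in("top","side"):
    i=env.read_camera(n)["color"];cv2.imwrite(f"pics/b_{n}.png",i)
i=cv2.imread("pics/b_top.png").astype(int)
# floor region of bin in top view
b,nn=np.load("poses.npy");c,s=np.cos(nn[2]),np.sin(nn[2])
P=[(nn[0]+c*x-s*y,nn[1]+s*x+c*y,.004) for x,y in((-.096,-.076),(.096,-.076),(.096,.076),(-.096,.076))]
m=np.zeros(i.shape[:2],np.uint8);cv2.fillPoly(m,[proj("top",P).astype(np.int32)],1)
k=(i[...,2]-i[...,0]>15)&(m>0);l,q=ndimage.label(k)
for j in range(1,q+1):
    y,x=np.where(l==j)
    if len(x)>8:print(len(x),x.mean().round(1),y.mean().round(1),onz("top",(x.mean(),y.mean()),.015).round(3),i[l==j].mean(0).round())
E
```

```text
time_s: 10.5
tool_pos: [0.5398, -0.1281, 0.2135]
tool_rot: [179.9, -0.2, 174.1]
force: [1.2, 0.4, -2.1]
grip_width: 0.0538
grasp_force: 45.0
[ 0.0683 -0.1921  0.0134] turn 0.2 rows 4.9
88 216.3 182.5 [0.549 0.071 0.015] [49. 62. 78.]
57 172.6 198.6 [0.486 0.175 0.015] [ 73.  84. 106.]
22 182.5 208.5 [0.465 0.144 0.015] [ 77.  86. 106.]
11 167.0 216.0 [0.439 0.179 0.015] [50. 59. 69.]
```

```bash
python3 steer.py '0.014 -0.038 0.003 0 0.04;0.028 -0.077 0.006 0 0.04;0.042 -0.115 0.01 0 0.04;0.055 -0.154 0.03 0 0.04;0.068 -0.192 0.06 0 0.04;0.068 -0.192 0.1 0 0.04;0.068 -0.192 0.135 0 0.04;0.068 -0.192 0.145 0 0.04'; python3 steer.py '0 0 0 0 0.04;0 0 0 0 0.04'; python3 go.py .452 -.312 .05 173.9
python3 - <<'E'
import cv2,numpy as np
a=cv2.imread("pics/top0.png").astype(int);i=cv2.imread("pics/b_top.png").astype(int)
for x,y in((172,198),(182,208)): print(a[y-2:y+3,x-2:x+3].mean((0,1)),i[y-2:y+3,x-2:x+3].mean((0,1)))
E
```

```text
time_s: 11.27
tool_pos: [0.4503, -0.3081, 0.0627]
tool_rot: [179.8, -0.7, 174.1]
force: [-1.1, 1.6, -1.5]
grip_width: 0.0535
grasp_force: 45.0
time_s: 11.43
tool_pos: [0.4564, -0.3097, 0.0695]
tool_rot: [180.0, -0.0, 174.3]
force: [0.3, -0.1, -0.7]
grip_width: 0.0537
grasp_force: 45.0
[ 0.0041 -0.0028  0.0196] turn 0.4 rows 0.5
[138.96 136.16 135.16] [ 67.44  81.56 106.48]
[138.84 136.16 135.04] [ 83.52  91.56 109.04]
```

Both brown spots in the bin were grey floor before, so both tablets are in it. Now I lay the bottle down: light grip, rolling about the rim's lower edge.

```bash
python3 steer.py '0 0 0.01 0 0.04;0 0 0.02 0 0.04;-0.006 0 0.023 0 0.04;-0.012 0 0.026 0 0.04;-0.018 0 0.031 0 0.04;-0.023 0 0.035 0 0.04;-0.028 0 0.039 0 0.04;-0.031 0 0.0415 0 0.04' 3; python3 steer.py '0 0 0 0 0.04;0 0 0 0 0.04;0 0 0 0 0.04' 3
cat > look.py <<'E'
from h import *
from cell import env
import sys
for n in("top","side"):
    i=env.read_camera(n)["color"];cv2.imwrite(f"pics/{sys.argv[1]}_{n}.png",i)
E
python3 look.py c
```

```text
time_s: 12.1
tool_pos: [0.4875, -0.3134, 0.027]
tool_rot: [180.0, -0.0, 174.3]
force: [-0.4, 0.8, 2.7]
grip_width: 0.054
grasp_force: 3.0
time_s: 12.35
tool_pos: [0.4865, -0.3136, 0.0275]
tool_rot: [180.0, -0.0, 174.3]
force: [-0.3, -0.0, -1.2]
grip_width: 0.0541
grasp_force: 3.0
```

```bash
python3 steer.py '0 0 0 0 0.06;0 0 0 0 0.065;0 0 0 0 0.085;0 0 0 0 0.085;0 0 0 0 0.085;0 0 0 0 0.085;0 0 -0.02 0 0.085;0 0 -0.05 0 0.085'; python3 steer.py '0 0 -0.04 0 0.085;0 0 -0.08 0 0.085;0 0 -0.12 0 0.085;0 0.04 -0.15 0 0.085;0 0.08 -0.15 0 0.085;0 0.12 -0.15 0 0.085;0 0.16 -0.15 0 0.085;0 0.2 -0.15 0 0.085'; python3 look.py d
python3 - <<'E'
from h import *
# fit tilt: silhouette change vs initial image
from scipy import ndimage
for n in("top","side"):
    d=np.abs(cv2.imread(f"pics/d_{n}.png").astype(int)-cv2.imread(f"pics/{n}0.png").astype(int)).sum(2)
    d[:, :300]=0;l,q=ndimage.label(d>60)
    for j,sl in enumerate(ndimage.find_objects(l),1):
        if (l==j).sum()>40:print(n,(l==j).sum(),sl[1].start,sl[1].stop,sl[0].start,sl[0].stop)
for n,b in(("top",(.471,-.3115)),("top",(.4765,-.3125)),("side",(.4765,-.3125))):
    c,s=np.cos(np.radians(-5.7)),np.sin(np.radians(-5.7))
    P=[(b[0]+c*x-s*y,b[1]+s*x+c*y,z) for z in(0,.054) for x in(-.03,.03) for y in(-.027,.027)]
    P+=[(b[0]-c*.058-s*y,b[1]-s*.058+c*y,z) for z in(.004,.05) for y in(-.023,.023)]
    p=proj(n,P);print(n,b,p.min(0).round(),p.max(0).round())
E
```

```text
time_s: 13.12
tool_pos: [0.4846, -0.3121, 0.0754]
tool_rot: [179.9, -0.4, 174.3]
force: [1.3, 0.7, 0.6]
grip_width: 0.0842
grasp_force: 0.0
time_s: 13.78
tool_pos: [0.5067, -0.113, 0.2283]
tool_rot: [180.0, 0.1, 174.2]
force: [1.1, -0.3, 0.3]
grip_width: 0.0849
grasp_force: 0.0
top 6873 300 368 94 326
top 219 306 324 181 197
top 134 350 369 237 249
side 191 300 305 0 43
side 1308 300 331 48 149
side 432 300 326 232 262
side 128 337 378 240 254
side 62 327 353 256 270
side 262 329 350 264 289
side 41 362 376 278 288
side 78 322 345 280 297
top (0.471, -0.3115) [342. 222.] [374. 262.]
top (0.4765, -0.3125) [342. 220.] [375. 260.]
side (0.4765, -0.3125) [315. 242.] [370. 296.]
```

```bash
cat > m.py <<'E'
from h import *
import sys
new=sys.argv[1]
for n,bx in(("side",dict(bottle=(325,238,56,56),red=(312,195,46,40),white=(230,193,44,42))),("top",dict(bottle=(345,210,35,45),red=(304,156,30,42),white=(242,198,28,42)))):
    a=cv2.imread(f"pics/{n}0.png");i=cv2.imread(f"pics/{new}_{n}.png")
    for k,(x,y,w,h) in bx.items():
        r=cv2.matchTemplate(i[y-30:y+h+30,x-40:x+w+40],a[y:y+h,x:x+w],cv2.TM_CCOEFF_NORMED)
        _,v,_,l=cv2.minMaxLoc(r);print(n,k,round(v,3),"shift",l[0]-40,l[1]-30)
E
python3 m.py d
python3 - <<'E'
from h import *
# expected side shift for flat translation, solving from sides
for n in("side","top"):
    p=proj(n,[[.4933,-.3197,.027]])
    for q in([.475,-.312,.027],[.478,-.313,.027],[.481,-.314,.027]): print(n,(proj(n,[q])-p).round(1))
i=cv2.imread("pics/d_side.png")[236:302,310:384].astype(int)
print("\n".join("".join("#" if (p[2]-p[0])<55 else ("+" if p[2]-p[0]<75 else ".") for p in r) for r in i[::2]))
E
```

```text
side bottle 0.898 shift 1 -1
side red 0.999 shift 0 0
side white 0.915 shift 0 0
top bottle 0.873 shift 0 -2
top red 0.53 shift 22 8
top white 0.288 shift -6 -25
side [[-9.1  2.5]]
side [[-7.7  2. ]]
side [[-6.3  1.5]]
top [[-3.9  6.5]]
top [[-3.3  5.4]]
top [[-2.8  4.4]]
.................++++.....................................................
++........................................................................
++++......................................................................
+++++++...................................+#####++........................
++++++++++.............................++###########+.....................
++++++++++++++.....................++###################+.................
++++++++++++++++................++#########################+..............
+++++++++++++...............++#################################+..........
++++++++..................+#######################################+.......
+++++++...................#########################################+......
++.+......................#########################################+......
..
[... 947 characters left out ...]
#####+++.................
....................+#############################++++....................
.......................+############++++++#####++.+.......................
.........................+#########++++......+++..........................
...........................++######+......................................
...............................+#+........................................
.................................++.......................................
..........................................................................
..........................................................................
..........................................................................
```

```bash
python3 - <<'E'
import cv2,numpy as np
A=[cv2.imread(f"pics/{n}")[236:302,310:384].astype(int) for n in("side0.png","d_side.png")]
M=[(a[...,2]-a[...,0])<60 for a in A]
ch=np.array([[".","n"],["o","#"]])
print("\n".join("".join(ch[int(x),int(y)] for x,y in zip(r,s)) for r,s in zip(M[0][::2],M[1][::2])))
E
```

```text
.................ooo......................................................
..........................................................................
..........................................................................
...........................................nnn##n.........................
........................................nn#########n......................
....................................n#################nn..................
.................................n########################n...............
.............................n###############################nn...........
....n......................#####################################nn........
..nn......................########################################nn......
.........................o#########################################.......
.........................o#########################################.......
.........................o########################################o.......
.......................n##########################################........
................oo################################
[... 674 characters left out ...]
######ooo................
..................ooo#############################ooooo...................
....................ooo########################oo.........................
.......................ooo##########oooo..oooooo..........................
.........................ooo#######.......................................
............................oooonn........................................
...............................o..........................................
..........................................................................
..........................................................................
..........................................................................
```

The new outline matches the original flat one, shifted by about 1 px. The bottle is flat and released, and the red and white bottles haven't moved.

```bash
python3 steer.py '0 0 0 0 0.085;0 0 0 0 0.085;0 0 0 0 0.085;0 0 0 0 0.085;0 0 0 0 0.085;0 0 0 0 0.085'; python3 -c "
from cell import env
print(env.sign_off())"
```

```text
time_s: 14.38
tool_pos: [0.5066, -0.1158, 0.2276]
tool_rot: [-180.0, -0.0, 174.2]
force: [0.3, -0.8, -0.3]
grip_width: 0.0851
grasp_force: 0.0
the job is handed in; nothing more can be done
None
```

I handed the job in at 14.4 s; the sign-off returned no verdict. By the camera checks, both tablets are in the bin and the empty bottle is lying flat about where it started, with the gripper clear of it.

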